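# Put away the foil-wrapped samples and slide boxes

## Task

Put the samples away: stand each foil-wrapped jar upright in the holder of the same colour as its cap, never letting a jar tip over. Stack the two slide boxes flat on the sloping slide rack, the green one underneath and the white one on top, each lying lengthwise in the middle of the slope with its lower end up against the backstop. Leave everything resting there, let go of.

Things in the scene. Friction and masses are not known exactly. Their poses are not given: they have to be found in the camera images.
- jar_red: Loose sample jar wrapped in silver foil with a red screw cap, round, standing upright: foil body 36 mm diameter and 44 mm high, cap 38 mm diameter on top of it, 60 mm high in all, about 60 g. Origin: centre of its underside; z up along the jar.
- jar_yellow: Loose sample jar wrapped in silver foil with a yellow screw cap, round, standing upright: foil body 36 mm diameter and 44 mm high, cap 38 mm diameter on top of it, 60 mm high in all, about 60 g. Origin: centre of its underside; z up along the jar.
- jar_blue: Loose sample jar wrapped in silver foil with a blue screw cap, round, standing upright: foil body 36 mm diameter and 44 mm high, cap 38 mm diameter on top of it, 60 mm high in all, about 60 g. Origin: centre of its underside; z up along the jar.
- holder_red: Red round open holder (shallow dish with a white floor) fixed to the bench: 68 mm outside diameter, 58 mm inside diameter, rim 12 mm above the bench, inner floor 4 mm above the bench. Origin: centre of its underside, on the bench; z up.
- holder_yellow: Yellow round open holder (shallow dish with a white floor) fixed to the bench: 68 mm outside diameter, 58 mm inside diameter, rim 12 mm above the bench, inner floor 4 mm above the bench. Origin: centre of its underside, on the bench; z up.
- holder_blue: Blue round open holder (shallow dish with a white floor) fixed to the bench: 68 mm outside diameter, 58 mm inside diameter, rim 12 mm above the bench, inner floor 4 mm above the bench. Origin: centre of its underside, on the bench; z up.
- slidebox_green: Loose flat closed green plastic slide box, 84 x 34 x 14 mm (x long, y, z thick), about 40 g, lying flat, with a thin grey seam line. Origin: centre of its underside; x along its length, z up out of its lid.
- slidebox_white: Loose flat closed white plastic slide box, 84 x 34 x 14 mm (x long, y, z thick), about 40 g, lying flat, with a thin grey seam line. Origin: centre of its underside; x along its length, z up out of its lid.
- rack_shelf: Fixed black slide-rack shelf, 60 mm wide, 110 long, no side walls. Origin: on its surface at the backstop's foot, mid-width, 14 mm above the bench. x runs up the slope (20 degrees, away from the robot, yaw up to 0.25 rad), y across, z square out of the surface. Backstop at the low end (robot side): face at x = 0, 36 mm high. High edge 52 mm above bench. Boxes may not slide by themselves.
There are look-alikes about, which are no part of the job. What is shaped like the jar_blue but black or orange is not meant.

How it is judged:
At the end, for the whole second after the job is handed in: Each jar upright on the floor of its cap's colour holder (14 mm of centre, 4 mm in height, 0.1 rad). Green box flat on the shelf, white flat on green (4 mm, 0.1 rad), both along the slope (0.17 rad), within 12 mm of its middle, lower end at most 8 mm from the backstop. All at rest (horizontal distance between jar_red and holder_red below 0.014 m and z of jar_red in the frame of holder_red below 0.008 m and angle between each of jar_red, jar_yellow, jar_blue's own z axis and vertical below 0.1 rad and linear speed of each of jar_red, jar_yellow, jar_blue, slidebox_green, slidebox_white below 0.02 m/s and horizontal distance between jar_yellow and holder_yellow below 0.014 m and z of jar_yellow in the frame of holder_yellow below 0.008 m and horizontal distance between jar_blue and holder_blue below 0.014 m and z of jar_blue in the frame of holder_blue below 0.008 m and x of slidebox_green in the frame of rack_shelf between 0.038 and 0.05 m and y of slidebox_green in the frame of rack_shelf between -0.012 and 0.012 m and z of slidebox_green in the frame of rack_shelf between -0.004 and 0.004 m and angle between the x axis of each of slidebox_green, slidebox_white and the x axis of rack_shelf, either way round below 0.17 rad and angle between the z axis of each of slidebox_green, slidebox_white and the z axis of rack_shelf, either way round below 0.1 rad and x of slidebox_white in the frame of rack_shelf between 0.038 and 0.05 m and y of slidebox_white in the frame of rack_shelf between -0.012 and 0.012 m and z of slidebox_white in the frame of rack_shelf between 0.01 and 0.018 m); the robot touches nothing.
It fails at once if a jar is tipped over (angle between any of jar_red, jar_yellow, jar_blue's own z axis and vertical above 0.8 rad).
It also fails if it takes over 112 s, if anything falls off the work surface, if the arm or the gripper's body presses on something with over 40 N, if the wrist force passes 120 N, or if a joint passes its speed limit or range.

## Robot

A 7-joint arm with a two-finger parallel gripper is mounted at the origin on the work surface. World frame = base frame: x ahead of the robot, y to its left, z up, the work surface at z = 0. Lengths are in m, angles in rad, forces in N, time in s.
With the tool pointing down it reaches from about 0.4 to 0.85 m from the base axis. Payload 4.5 kg.
Tool frame: the origin (TCP) lies where the fingers leave the gripper's body, on its centre line; the fingertips stand 64 mm ahead of it and the grasp point (between the pads) lies 45 mm ahead of it; z points along the fingers, y is the line along which they close (so a half turn about z gives the same grasp; the last joint's range is limited). The gripper opens to 88 mm and grips with 3 to 60 N. Pads are 18 mm wide; open, the fingers measure 123 mm over their backs; the gripper's body (75 mm by 187 mm) begins 45 mm behind the grasp point.
Start: joints at [1.209, 0.689, -0.195, 1.565, 0.157, 0.902, -0.215], TCP at [0.241, -0.577, 0.303] pointing down, gripper open.
Joint ranges: [-3.01, 3.01], [-0.46, 2.08], [-1.47, 1.51], [0.13, 2.56], [-1, 4.14], [0.04, 2.09], [-2.66, 2.66]. Speed limits (rad/s): [2.57, 2.57, 3.14, 3.14, 3.14, 3.14, 3.14].

## Interface

Orientations are given as a unit quaternion [x, y, z, w].
In Python, from plant import r gives the robot as it stands.
- The arm moves only by the tool play_rows, never from a script. Its arguments are lists of equal length, an entry for each row: "translation": the shift along the tool's x, y, z in m, a list of three; "delta_rot": the turn, a rotation vector about the tool's x, y, z in degrees, a list of three; "grip": the opening, from -1 (shut) to 1 (fully open). In form: {"translation": [[x, y, z], ...], "delta_rot": [[rx, ry, rz], ...], "grip": [grip, ...]}. A call has 1 to 20 rows; each row shifts and turns the commanded pose from where the row before left it, along the tool's axes as they then stand; what a row does not reach is not made up. A row lasts 1/8 s, in which the tool goes at most 62.5 mm and 10.7 degrees, less where a joint would pass 70% of its speed; a pose out of reach is approached as far as the arm can. A call with a gripper value outside its range is refused whole. The fingers move at their own pace and stop on an object; "squeeze" is the grip in N (left out, the last holds). Time passes only in rows, so rows that do not move let the fingers close. It gives the time, the measured TCP pose, the force, the opening and the grip force at its end, in the units of the state.
- r.get_state(): the state, without advancing time (a new reading comes with each control period).
- r.snapshot(name): name is "side" or "top" or "wrist"; returns the picture (420x560x3 uint8, blue, green, red); there is no depth.
- r.get_calibration(name): a dict with "intrinsics" (3x3 intrinsics, pixels), "eye" and "rotation" of the camera in the world. Camera axes: x right, y up, looking along -z (the intrinsics and any distortion apply to the point x, -y, -z); pixel columns grow to the right and rows downward; lengths in m; the calibration is good to about 2 mm. A picture is of the moment at which its call begins: read the wrist's pose just before it. get_calibration takes no time and is no camera call; for the wrist camera it gives the pose at the moment of the call.
- r.finish_job(): hands the job in; it is judged then, once.
Trained networks look in the newest picture that a camera, given by its name, has taken for a name from the list of things; names that differ only in an ending like _2 or _b are one class to them, and where a whole thing is asked for, a point or a joint stands for the part that bears it (a point fixed in the world has none). Each returns a list of dicts, best first, with "confidence" (0 to 1); they miss things now and then, are a little off and sometimes report something else, mostly with a low value. They report only what shows in the picture. A call takes as long as a camera call. They do not tell look-alikes from the thing itself.
- r.look_for(camera, target): "point" ([x, y, z] in m, in world coordinates, good to about 4 mm: the middle of the surface that is visible of it).
- r.silhouettes(camera, target): "pixels" (420x560 bool, what is visible of it).
The state is a dict: "clock": time; "q": joint angles; "qd": joint speeds; "joint_torque": joint torques, N m; "tool_pos": TCP position; "eef_rot": TCP orientation; "contact_force": force on the tool from outside, world axes, zero at the start; "moment": the same for the moment, N m; "opening": opening from 0.0 (shut) to 1.0 (fully open); "finger_force": force on a finger pad.
Only numpy, scipy, OpenCV 4.12 (cv2) and the standard library are available. Lean on these libraries where they do the work, as an engineer would, in place of code of your own. Each camera call takes 0.05 s, during which the arm holds its last target. There are 200 camera calls.

## Working session

There is one attempt and no reset: what is moved stays moved. The work goes in short steps, Python scripts to look and compute and a tool call to move; the robot and the scene stay as the last step left them, time stands still between calls to the robot, and variables do not carry over. Pictures are saved under pics/ and viewed, at most 14 in all, crops included, and the job is handed in when it is done.

Besides the shell and the picture viewer there is one more tool, called after "Emit:" by a JSON object that holds its "name" and its "arguments", one argument or row to a line. play_rows: Moves the arm, as the interface text tells. Its arguments: {"type":"object","properties":{"translation":{"type":"array","items":{"type":"array","items":{"type":"number"}}},"delta_rot":{"type":"array","items":{"type":"array","items":{"type":"number"}}},"grip":{"type":"array","items":{"type":"number"}},"squeeze":{"type":"number"}},"required":["translation","delta_rot","grip"]}

```bash
mkdir -p pics; python3 - <<'E'
from plant import r
import cv2,numpy as np
s=r.get_state(); print(s)
for c in("side","top"):
    cv2.imwrite(f"pics/{c}0.png",r.snapshot(c)); k=r.get_calibration(c); print(c,k)
    for n in["jar_red","jar_yellow","jar_blue","holder_red","holder_yellow","holder_blue","slidebox_green","slidebox_white","rack_shelf"]:
        print(n,[(np.round(d["point"],3).tolist(),round(d["confidence"],2)) for d in r.look_for(c,n)])
E
```

```text
{'clock': 0.0, 'q': array([ 1.20881003,  0.68995929, -0.1944864 ,  1.56634014,  0.15728056,
        0.90248286, -0.21508891]), 'qd': array([ 0.00077484, -0.0009806 ,  0.00022927, -0.0004906 ,  0.00043491,
        0.00148082, -0.00017244]), 'joint_torque': array([-3.76724065e-04, -5.27558291e+01, -1.26694813e+00, -1.53428096e+01,
       -5.26614860e-02,  6.54770178e-03,  1.70013332e-04]), 'tool_pos': array([ 0.24071505, -0.57623204,  0.30192567]), 'eef_rot': array([ 9.80476508e-01,  1.96634190e-01, -2.42158841e-04, -8.67976092e-04]), 'contact_force': array([-0.07257485, -0.0863281 ,  0.21485289]), 'moment': array([-0.01619832, -0.00195046,  0.0377435 ]), 'finger_force': 0.0, 'opening': 1.0004774160745686}
side {'intrinsics': array([[523.49148246,   0.        , 282.70883221],
       [  0.        , 523.49148246, 211.67413333],
       [  0.        ,   0.        ,   1.        ]]), 'eye': array([-0.05491196,  0.90286581,  0.67978539]), 'rotation': array([-0.13327862,  0.48268279,  0.83209502, -0.23847856])}
jar_red [([0.429, 0.02, 0.043], 0.79), ([0.412, 0.155, 0.041], 0.45)]
jar_yellow [(
[... 577 characters left out ...]
 , 278.53599225],
       [  0.        , 437.24545102, 210.66887743],
       [  0.        ,   0.        ,   1.        ]]), 'eye': array([ 0.44467892, -0.01401978,  0.91732912]), 'rotation': array([-0.0258831 ,  0.02514324,  0.70915318, -0.70413043])}
jar_red [([0.429, 0.004, 0.058], 0.8)]
jar_yellow [([0.443, -0.31, 0.062], 0.82)]
jar_blue [([0.42, 0.143, 0.059], 0.82), ([0.505, 0.047, 0.06], 0.82), ([0.5, 0.143, 0.057], 0.63)]
holder_red [([0.612, -0.104, 0.008], 0.69)]
holder_yellow [([0.597, 0.108, 0.003], 0.86)]
holder_blue [([0.607, -0.312, 0.002], 0.82)]
slidebox_green [([0.44, 0.29, 0.015], 0.63)]
slidebox_white [([0.427, -0.159, 0.015], 0.57)]
rack_shelf [([0.58, 0.293, 0.035], 0.86)]
```

View pics/top0.png

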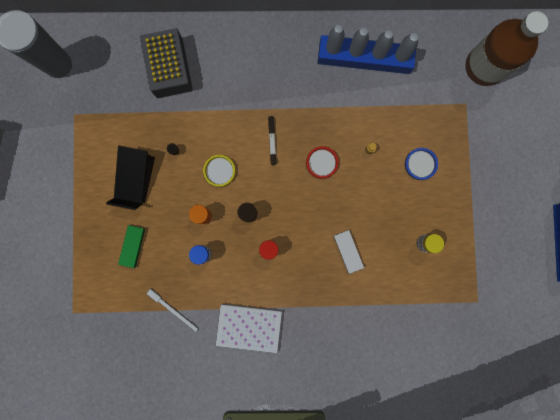

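View pics/side0.png

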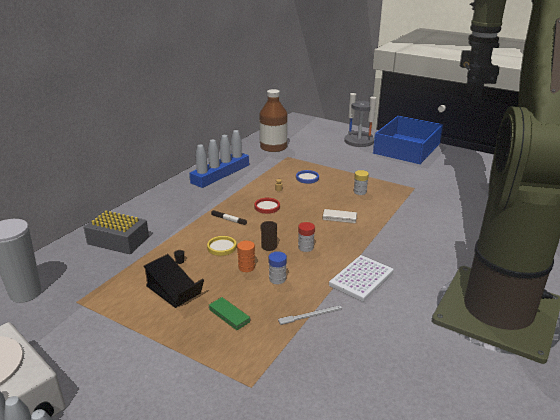

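The top view shows the red cap at (269,250), blue at (199,255) and yellow at (434,244). The holders are at (322,162), (421,164) and (220,171), the rack at (130,177), the green box at (131,246) and the white box at (349,252). The orange (199,214) and black (247,212) jars are look-alikes. The side view agrees, and next I'll measure more precisely.

```bash
cat > h.py <<'E'
from plant import r
import cv2,numpy as np
from scipy.spatial.transform import Rotation as Ro
def unproj(k,uv,z):
    K=k["intrinsics"];d=np.array([(uv[0]-K[0,2])/K[0,0],-(uv[1]-K[1,2])/K[1,1],-1.])
    q=np.array(k["rotation"]);M=Ro.from_quat(q).as_matrix() if q.size==4 else q
    d=M@d;e=np.array(k["eye"]);return e+d*(z-e[2])/d[2]
def proj(k,P):
    K=k["intrinsics"];M=Ro.from_quat(k["rotation"]).as_matrix()
    c=(np.asarray(P)-k["eye"])@M;return np.c_[K[0,0]*c[:,0]/-c[:,2]+K[0,2],K[1,1]*-c[:,1]/-c[:,2]+K[1,2]]
def sil(c,n,near=None):
    best=None
    for d in r.silhouettes(c,n):
        p=np.argwhere(d["pixels"])[:,::-1]; m=p.mean(0)
        if near is None or np.hypot(*(m-near))<25: return d["pixels"].astype(np.uint8),m
    return None,None
def go(p,R):
    "tool-frame: turn first, then shift, to put GRASP point at p with orientation R(Rotation)"
    s=r.get_state();R0=Ro.from_quat(s["eef_rot"])
    g=s["tool_pos"]+R0.apply([0,0,.045])
    return np.round((R0.inv()*R).as_rotvec(degrees=True),2),np.round(R.inv().apply(np.array(p)-R.apply([0,0,.045])-s["tool_pos"])*1000,1),np.round(g,4)
E
cat > m.py <<'E'
from h import *
im=r.snapshot("top");k=r.get_calibration("top")
for n,uv in dict(slidebox_green=(131,246),slidebox_white=(349,252)).items():
    m,_=sil("top",n,uv)
    if m is None: print(n,"none");continue
    c=max(cv2.findContours(m,0,2)[0],key=cv2.contourArea)
    w=np.array([unproj(k,p[0],.012)[:2] for p in c]);rc=cv2.minAreaRect((w*1000).astype(np.float32));print(n,rc,w.mean(0))
for n,uv in dict(holder_red=(322,162),holder_yellow=(220,171),holder_blue=(421,164)).items():
    m,_=sil("top",n,uv); c=max(cv2.findContours(m,0,2)[0],key=cv2.contourArea)
    w=np.array([unproj(k,p[0],.010)[:2] for p in c]);print(n,np.round(cv2.minEnclosingCircle((w*1000).astype(np.float32)),1) if 0 else cv2.minEnclosingCircle((w*1000).astype(np.float32)))
hsv=cv2.cvtColor(im,cv2.COLOR_BGR2HSV)
for n,uv in dict(red=(269,250),blue=(199,255),yellow=(434,244)).items():
    h0=int(hsv[uv[1],uv[0],0]);d=np.abs((hsv[...,0].astype(int)-h0+90)%180-90)
    m=((d<10)&(hsv[...,1]>130)).astype(np.uint8);_,l,st,ce=cv2.connectedComponentsWithStats(m);i=l[uv[1],uv[0]]
    print(n,h0,st[i],np.round(unproj(k,ce[i],.055),4))
m,_=sil("top","rack_shelf",(130,177));np.save("rt.npy",m)
ms=r.snapshot("side");m2,c2=sil("side","rack_shelf",(173,281));np.save("rs.npy",m2 if m2 is not None else 0);print(c2)
a=cv2.resize(im[130:230,85:195],None,fx=5,fy=5,interpolation=2);b=cv2.resize(ms[245:315,130:220],None,fx=4,fy=5,interpolation=2)
o=np.zeros((500,800,3),np.uint8);o[:,:550]=a;o[:350,550:]=b[:,:250];o=cv2.convertScaleAbs(o,alpha=2.5,beta=20);cv2.imwrite("pics/rack.png",o)
E
python3 m.py
```

```text
slidebox_green none
slidebox_white ((424.24188232421875, -155.42633056640625), (87.5636978149414, 39.778282165527344), 22.673372268676758) [ 0.42537805 -0.15721791]
holder_red ((612.4442138671875, -103.64338684082031), 34.65565872192383)
holder_yellow ((595.8701782226562, 110.54277038574219), 35.249202728271484)
holder_blue ((606.229736328125, -314.2901916503906), 35.757041931152344)
red 2 [259 240  20  20 313] [0.4306 0.0073 0.055 ]
blue 111 [189 246  20  18 281] [0.422  0.1448 0.055 ]
yellow 29 [423 234  22  20 343] [ 0.4408 -0.3176  0.055 ]
[172.64956647 278.8265896 ]
```

View pics/rack.png

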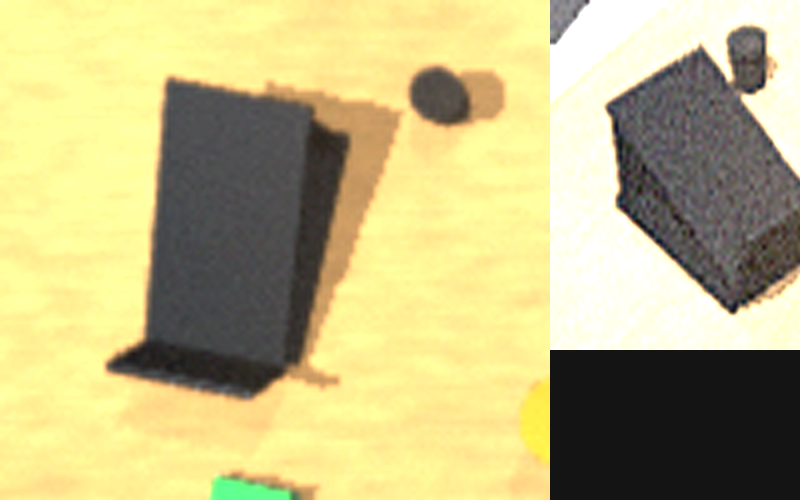

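The enlarged view shows the rack's high corners at crop (166,79) and (314,108), and the foot corners at about (148,340) and (290,365). I'll fit the rack pose from those.

```bash
cat > m2.py <<'E'
from h import *
from scipy.optimize import least_squares
k=r.get_calibration("top")
uv=np.array([[166,79],[314,108],[148,340],[290,365]])/5+[85,130]
L=np.array([[.11,.03,0],[.11,-.03,0],[0,.03,0],[0,-.03,0]])
def W(p,L): return (Ro.from_euler("z",p[2])*Ro.from_euler("y",-20,degrees=True)).apply(L)+[p[0],p[1],.014]
f=least_squares(lambda p:(proj(k,W(p,L))-uv).ravel(),[.53,.29,0]);print(f.x,f.fun.round(2))
a=np.load("rt.npy");print([ (proj(k,W(f.x,[[.11,.03,0]])))])
np.save("rack.npy",f.x)
im=r.snapshot("top");hsv=cv2.cvtColor(im,cv2.COLOR_BGR2HSV)
for n,uv,m in(("g",(131,246),(abs(hsv[...,0].astype(int)-62)<22)&(hsv[...,1]>110)),("w",(349,252),(hsv[...,1]<60)&(hsv[...,2]>110))):
    print(hsv[uv[1],uv[0]]);_,l,st,_=cv2.connectedComponentsWithStats(m.astype(np.uint8));i=l[uv[1],uv[0]];print(st[i])
    c=np.argwhere(l==i)[:,::-1]; w=np.array([unproj(k,p,.013)[:2] for p in c]);print(n,cv2.minAreaRect((w*1000).astype(np.float32)),w.mean(0), )
    w=w-w.mean(0);e,v=np.linalg.eigh(w.T@w/len(w));print(np.sqrt(12*e),np.degrees(np.arctan2(v[1,1],v[0,1])))
# side check of rack + box
ks=r.get_calibration("side");print(proj(ks,W(f.x,L)).round(1))
print(go([.431,.006,.035],Ro.from_euler("x",180,degrees=True)))
E
python3 m2.py
```

```text
[ 0.53296098  0.29744351 -0.19176932] [ 0.21 -0.   -0.14 -0.39  0.03  0.06 -0.1   0.35]
[array([[118.41396115, 145.79550291]])]
[ 68 181 110]
[118 225  27  43 727]
g ((439.03509521484375, 291.2406921386719), (36.80411911010742, 83.86585235595703), 76.90989685058594) [0.43899369 0.29155024]
[0.03677778 0.08356949] 166.72828163320247
[100   9 164]
[334 230  30  44 672]
w ((425.0062255859375, -156.65127563476562), (84.24080657958984, 33.44489669799805), 20.83123016357422) [ 0.42478122 -0.15676019]
[0.03370927 0.08408128] -158.97505443961919
[[143.7 264.5]
 [167.8 252.4]
 [176.7 301.4]
 [200.5 287.5]]
(array([ 1.000e-02, -0.000e+00,  2.268e+01]), array([ 190. , -582.7,  222.7]), array([ 0.241 , -0.5767,  0.2577]))
```

Emit:
{"name": "play_rows", "arguments": {
  "translation": [
    [0,0,0.03],
    [0,0,0.03],
    [0,0,0.03],
    [0.03,-0.037,0.008],
    [0.03,-0.037,0.008],
    [0.03,-0.037,0.008],
    [0.03,-0.037,0.008],
    [0.03,-0.037,0.008],
    [0.03,-0.037,0.008],
    [0.02,-0.037,0.008],
    [0,0,0]
  ],
  "delta_rot": [
    [0,0,7.56],
    [0,0,7.56],
    [0,0,7.56],
    [0,0,0],
    [0,0,0],
    [0,0,0],
    [0,0,0],
    [0,0,0],
    [0,0,0],
    [0,0,0],
    [0,0,0]
  ],
  "grip": [1,1,1,1,1,1,1,1,1,1,1],
  "squeeze": 15
}}

```text
clock: 2.88
tool_pos: [0.4436, -0.3133, 0.1562]
eef_rot: [1.0, 0.004, 0.0, -0.002]
contact_force: [0.5, -0.4, 0.3]
opening: 1.003
finger_force: 0.0
```

```bash
python3 - <<'E'
from h import *
D=Ro.from_euler("x",180,degrees=True)
s=r.get_state();print(go([.441,-.3176,.035],D),s["q"].round(2))
cv2.imwrite("pics/w1.png",r.snapshot("wrist"));k=r.get_calibration("wrist");print(k["eye"],[(d["point"],d["confidence"]) for d in r.look_for("wrist","jar_yellow")])
print(proj(k,[[.441,-.3176,.06]]))
E
```

```text
(array([-0.19, -0.04,  0.44]), array([-2.6,  4.3, 76.2]), array([ 0.4436, -0.3132,  0.1112])) [ 0.53  0.81  0.01  1.93 -0.02  0.4  -1.01]
[ 0.51675942 -0.31515761  0.23887237] [([0.4483, -0.3204, 0.0601], 0.97)]
[[282.46613891 240.14836017]]
```

View pics/w1.png

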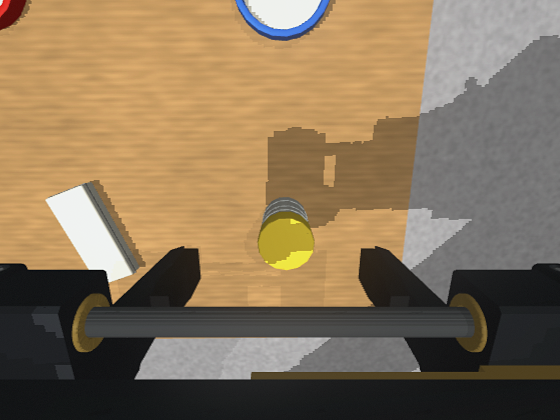

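The wrist view shows the yellow cap at (286,243), about 3 mm from the prediction, so the jar is at roughly (0.439,-0.320).

Emit:
{"name": "play_rows", "arguments": {
  "translation": [
    [-0.004,0.007,0],
    [0,0,0.03],
    [0,0,0.03],
    [0,0,0.016],
    [0,0,0],
    [0,0,0],
    [0,0,0],
    [0,0,0],
    [0,0,0]
  ],
  "delta_rot": [
    [0,0,0.4],
    [0,0,0],
    [0,0,0],
    [0,0,0],
    [0,0,0],
    [0,0,0],
    [0,0,0],
    [0,0,0],
    [0,0,0]
  ],
  "grip": [1,1,1,1,1,-1,-1,-1,-1]
}}

```text
clock: 4.1
tool_pos: [0.4372, -0.3247, 0.0811]
eef_rot: [1.0, -0.003, 0.0, 0.0]
contact_force: [0.5, -0.1, 0.2]
opening: 0.567
finger_force: 0.2
```

```bash
python3 - <<'E'
from h import *
D=Ro.from_euler("x",180,degrees=True)
s=r.get_state();print(go([.596,.1105,.041],D),s["opening"],s["finger_force"])
E
```

```text
(array([ 0.02, -0.03, -0.39]), array([ 158.8, -435.2,   -4.9]), array([ 0.4372, -0.3247,  0.0361])) 0.5671619079772618 0.1506087410962209
```

Emit:
{"name": "play_rows", "arguments": {
  "translation": [
    [0,0,0],
    [0,0,0],
    [0,0,0],
    [0,0,0],
    [0,0,-0.005],
    [0,0,-0.03],
    [0,0,-0.03],
    [0,0,-0.025]
  ],
  "delta_rot": [
    [0,0,0],
    [0,0,0],
    [0,0,0],
    [0,0,0],
    [0,0,0],
    [0,0,0],
    [0,0,0],
    [0,0,0]
  ],
  "grip": [-1,-1,-1,-1,-1,-1,-1,-1]
}}

```text
clock: 5.1
tool_pos: [0.4369, -0.3251, 0.172]
eef_rot: [1.0, -0.004, 0.0, 0.0]
contact_force: [0.9, -0.6, -0.6]
opening: 0.421
finger_force: 14.9
```

Emit:
{"name": "play_rows", "arguments": {
  "translation": [
    [0.008,-0.02,0],
    [0.0145,-0.04,0],
    [0.0145,-0.04,0],
    [0.0145,-0.04,0],
    [0.0145,-0.04,0],
    [0.0145,-0.04,0],
    [0.0145,-0.04,0],
    [0.0145,-0.04,0],
    [0.0145,-0.04,0],
    [0.0145,-0.04,0],
    [0.0145,-0.04,0],
    [0.006,-0.016,0],
    [0,0,0],
    [0,0,0]
  ],
  "delta_rot": [
    [0,0,-0.4],
    [0,0,0],
    [0,0,0],
    [0,0,0],
    [0,0,0],
    [0,0,0],
    [0,0,0],
    [0,0,0],
    [0,0,0],
    [0,0,0],
    [0,0,0],
    [0,0,0],
    [0,0,0],
    [0,0,0]
  ],
  "grip": [-1,-1,-1,-1,-1,-1,-1,-1,-1,-1,-1,-1,-1,-1]
}}

```text
clock: 6.85
tool_pos: [0.5956, 0.1083, 0.1707]
eef_rot: [1.0, -0.002, -0.0, 0.001]
contact_force: [-0.4, -1.3, -0.3]
opening: 0.419
finger_force: 14.9
```

```bash
python3 - <<'E'
from h import *
D=Ro.from_euler("x",180,degrees=True)
s=r.get_state();print(go([.596,.1105,.040],D),s["q"])
cv2.imwrite("pics/w2.png",r.snapshot("wrist"));k=r.get_calibration("wrist");print([(d["point"].round(4) if hasattr(d["point"],"round") else d["point"],d["confidence"]) for d in r.look_for("wrist","holder_yellow")])
E
```

```text
(array([ 0.13,  0.05, -0.18]), array([ 0.4, -2.2, 85.7]), array([0.5956, 0.1082, 0.1257])) [-0.3477797   0.8476728   0.16252515  1.74173061 -0.22244922  0.57153342
 -1.62544104]
[([0.6087, 0.1134, 0.0062], 0.75)]
```

Emit:
{"name": "play_rows", "arguments": {
  "translation": [
    [0,-0.002,0.025],
    [0,0,0.03],
    [0,0,0.02],
    [0,0,0.006],
    [0,0,0.005],
    [0,0,0],
    [0,0,0],
    [0,0,0],
    [0,0,0],
    [0,0,0]
  ],
  "delta_rot": [
    [0,0,0],
    [0,0,0],
    [0,0,0],
    [0,0,0],
    [0,0,0],
    [0,0,0],
    [0,0,0],
    [0,0,0],
    [0,0,0],
    [0,0,0]
  ],
  "grip": [-1,-1,-1,-1,-1,-1,0.2,0.4,0.4,0.4]
}}

```text
clock: 8.2
tool_pos: [0.5962, 0.1133, 0.0848]
eef_rot: [1.0, 0.0, 0.0, 0.0]
contact_force: [0.2, 0.1, -1.0]
opening: 0.697
finger_force: 0.0
```

Now I'll lift and look, then go on to the blue jar at (0.422,0.145).

Emit:
{"name": "play_rows", "arguments": {
  "translation": [
    [0,0,-0.03],
    [0,0,-0.04],
    [0,0,-0.03],
    [-0.05,0,0],
    [-0.05,-0.01,0],
    [-0.05,-0.01,0],
    [-0.025,-0.01,0],
    [0,0,0]
  ],
  "delta_rot": [
    [0,0,0],
    [0,0,0],
    [0,0,0],
    [0,0,0],
    [0,0,0],
    [0,0,0],
    [0,0,0],
    [0,0,0]
  ],
  "grip": [1,1,1,1,1,1,1,1]
}}

```text
clock: 9.2
tool_pos: [0.4195, 0.1439, 0.1849]
eef_rot: [1.0, 0.001, -0.001, -0.0]
contact_force: [0.3, 0.1, 0.3]
opening: 1.002
finger_force: 0.0
```

```bash
cat > jar.py <<'E'
from h import *
import sys
def jar(n,p,lo=3000):
    "refine a jar position by the cap's coloured blob in the wrist view, near p"
    D=Ro.from_euler("x",180,degrees=True)
    im=r.snapshot("wrist");k=r.get_calibration("wrist")
    uv=proj(k,[[p[0],p[1],.06]])[0];hsv=cv2.cvtColor(im,cv2.COLOR_BGR2HSV)
    x,y=np.clip(np.round(uv).astype(int),0,[559,419]);c=hsv[y,x].astype(int);d=np.abs((hsv[...,0].astype(int)-c[0]+90)%180-90)
    m=((d<8)&(hsv[...,1]>120)&(hsv[...,2]>.82*c[2])).astype(np.uint8);_,l,st,ce=cv2.connectedComponentsWithStats(m);i=l[y,x]
    b=st[i];q=unproj(k,(b[0]+b[2]/2,b[1]+b[3]/2),.06);print(n,c,b,q.round(4),go([q[0],q[1],.035],D),"look",[(np.round(d["point"],4),round(d["confidence"],2)) for d in r.look_for("wrist","jar_"+n)])
if __name__=="__main__": jar(sys.argv[1],[float(sys.argv[2]),float(sys.argv[3])])
E
python3 jar.py blue .422 .145; python3 -c "
from h import *
im=r.snapshot('side');k=r.get_calibration('side');print([(np.round(d['point'],4),d['confidence']) for d in r.look_for('side','jar_yellow')])
im2=r.snapshot('wrist');o=np.hstack([im[180:330,100:400],cv2.resize(im2,None,fx=.5,fy=.5)[30:180]]);cv2.imwrite('pics/s1.png',o)"
```

```text
blue [111 165 168] [ 254  199   49   46 1760] [0.4232 0.1446 0.06  ] (array([-0.01, -0.06,  0.05]), array([  1.6,  -1.1, 104.9]), array([0.4216, 0.1435, 0.1399])) look [(array([0.4273, 0.1479, 0.0616]), 0.79), (array([0.5037, 0.0566, 0.0578]), 0.64), (array([0.5007, 0.1465, 0.0613]), 0.61)]
[(array([0.5948, 0.1272, 0.0435]), 0.67)]
```

View pics/s1.png

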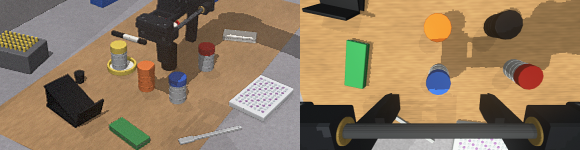

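The yellow jar stands in its holder. Next is the blue jar.

Emit:
{"name": "play_rows", "arguments": {
  "translation": [
    [0.001,-0.001,0.03],
    [0,0,0.04],
    [0,0,0.034],
    [0,0,0],
    [0,0,0],
    [0,0,0],
    [0,0,0],
    [0,0,0],
    [0,0,0],
    [0,0,0],
    [0,0,0],
    [0,0,0]
  ],
  "delta_rot": [
    [0,0,0],
    [0,0,0],
    [0,0,0],
    [0,0,0],
    [0,0,0],
    [0,0,0],
    [0,0,0],
    [0,0,0],
    [0,0,0],
    [0,0,0],
    [0,0,0],
    [0,0,0]
  ],
  "grip": [1,1,1,1,-1,-1,-1,-1,-1,-1,-1,-1]
}}

```text
clock: 10.95
tool_pos: [0.4259, 0.1463, 0.0966]
eef_rot: [1.0, -0.0, -0.004, -0.0]
contact_force: [0.3, -0.8, 2.2]
opening: 0.417
finger_force: 15.0
```

```bash
python3 - <<'E'
from h import *
s=r.get_state();print(s["q"].round(3),s["tool_pos"].round(4),go([.606,-.313,.056],Ro.from_euler("x",180,degrees=True)))
cv2.imwrite("pics/w3.png",cv2.resize(r.snapshot("side")[150:360,150:430],None,fx=2,fy=2))
E
```

```text
[-0.452  0.888  0.033  2.217 -0.595  0.052 -1.407] [0.4259 0.1463 0.0966] (array([-0.01,  0.41, -0.01]), array([180.1, 459.3,  -4.4]), array([0.4256, 0.1463, 0.0516]))
```

View pics/w3.png

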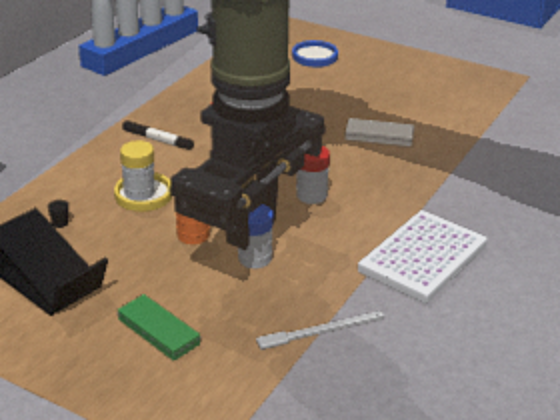

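The blue jar is gripped at its cap, because wrist joint 6 reached its limit. I'll lift it and carry it to the blue holder.

Emit:
{"name": "play_rows", "arguments": {
  "translation": [
    [0,0,-0.01],
    [0,0,-0.03],
    [0,0,-0.04],
    [0.01,0.03,0],
    [0.017,0.043,0],
    [0.017,0.043,0],
    [0.017,0.043,0],
    [0.017,0.043,0],
    [0.017,0.043,0],
    [0.017,0.043,0],
    [0.017,0.043,0],
    [0.017,0.043,0],
    [0.017,0.043,0],
    [0.01,0.03,0],
    [0.006,0.012,0],
    [0,0,0],
    [0,0,0]
  ],
  "delta_rot": [
    [0,0,0],
    [0,0,0],
    [0,0,0],
    [0,0,0],
    [0,0,0],
    [0,0,0],
    [0,0,0],
    [0,0,0],
    [0,0,0],
    [0,0,0],
    [0,0,0],
    [0,0,0],
    [0,0,0],
    [0,0,0],
    [0,0,0],
    [0,0,0],
    [0,0,0]
  ],
  "grip": [-1,-1,-1,-1,-1,-1,-1,-1,-1,-1,-1,-1,-1,-1,-1,-1,-1]
}}

```text
clock: 13.12
tool_pos: [0.6052, -0.3113, 0.1751]
eef_rot: [1.0, 0.0, -0.004, -0.001]
contact_force: [-0.3, 0.3, -0.3]
opening: 0.426
finger_force: 15.0
```

```bash
python3 - <<'E'
from h import *
s=r.get_state();print(s["opening"],s["q"].round(3),go([.606,-.3135,.056],Ro.from_euler("x",180,degrees=True)))
E
```

```text
0.4258510958344712 [ 0.289  0.932  0.237  1.486 -0.273  0.764 -0.937] (array([-0.09,  0.47,  0.05]), array([ 0.8,  2.2, 74.1]), array([ 0.6048, -0.3113,  0.1301]))
```

Emit:
{"name": "play_rows", "arguments": {
  "translation": [
    [0.001,0.002,0.03],
    [0,0,0.03],
    [0,0,0.008],
    [0,0,0.005],
    [0,0,0.001],
    [0,0,0],
    [0,0,0],
    [0,0,0],
    [0,0,0]
  ],
  "delta_rot": [
    [0,0,0],
    [0,0,0],
    [0,0,0],
    [0,0,0],
    [0,0,0],
    [0,0,0],
    [0,0,0],
    [0,0,0],
    [0,0,0]
  ],
  "grip": [-1,-1,-1,-1,-1,-1,0.2,0.4,0.6]
}}

```text
clock: 14.25
tool_pos: [0.606, -0.3147, 0.1014]
eef_rot: [1.0, -0.0, -0.003, -0.0]
contact_force: [-0.7, -0.2, -0.0]
opening: 0.74
finger_force: 0.0
```

Emit:
{"name": "play_rows", "arguments": {
  "translation": [
    [0,0,0],
    [0,0,-0.03],
    [0,0,-0.03],
    [0,0,-0.04],
    [0,0,0]
  ],
  "delta_rot": [
    [0,0,0],
    [0,0,0],
    [0,0,0],
    [0,0,0],
    [0,0,0]
  ],
  "grip": [0.8,1,1,1,1]
}}

```text
clock: 14.88
tool_pos: [0.6084, -0.316, 0.2048]
eef_rot: [1.0, -0.0, -0.001, 0.002]
contact_force: [-1.0, -0.3, -0.2]
opening: 1.002
finger_force: 0.0
```

```bash
python3 - <<'E'
from h import *
D=Ro.from_euler("x",180,degrees=True)
a=r.snapshot("wrist");k=r.get_calibration("wrist");print([(np.round(d["point"],4),round(d["confidence"],2)) for d in r.look_for("wrist","jar_blue")],proj(k,[[.606,-.3135,.064]]))
b=r.snapshot("side")
cv2.imwrite("pics/b1.png",np.hstack([cv2.resize(a,None,fx=.7,fy=.7),b[100:394,200:500]]))
# red target with 8deg inward tilt (fingers toward -x)
for al in(8,): 
    R=D*Ro.from_euler("y",al,degrees=True);print(R.apply([0,0,1]),go([.431,.0065,.12],R),go([.431,.0065,.035],R))
E
```

```text
[(array([ 0.6092, -0.3152,  0.0657]), 0.89)] [[277.64362592 218.83667294]]
[ 1.39173101e-01 -1.21272862e-16 -9.90268069e-01] (array([-0.08,  8.51, -0.01]), array([-184.5, -320.7,   10. ]), array([ 0.6057, -0.3142,  0.1552])) (array([-0.08,  8.51, -0.01]), array([-196.4, -320.7,   94.2]), array([ 0.6057, -0.3142,  0.1552]))
```

View pics/b1.png

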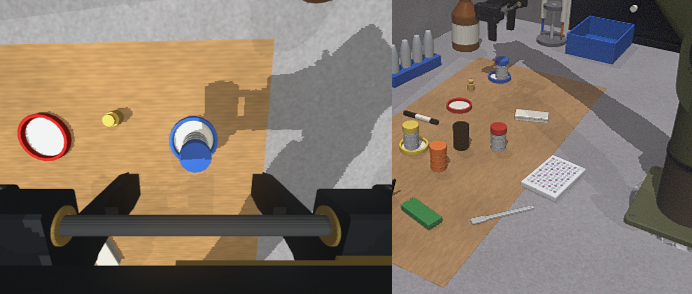

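The blue jar stands in its holder; its cap is at about (195,155) on the left of the picture. The inward tilt is a negative turn about the tool's y.

Emit:
{"name": "play_rows", "arguments": {
  "translation": [
    [-0.01,-0.02,0],
    [-0.02,-0.038,0],
    [-0.022,-0.04,0],
    [-0.022,-0.04,0],
    [-0.022,-0.04,0],
    [-0.022,-0.04,0],
    [-0.022,-0.04,0],
    [-0.018,-0.04,0],
    [0,-0.023,0.02],
    [0,0,0.01],
    [0,0,0]
  ],
  "delta_rot": [
    [0,0,0],
    [0,0,0],
    [0,0,0],
    [0,0,0],
    [0,0,0],
    [0,0,0],
    [0,0,0],
    [0,0,0],
    [0,-5,0],
    [0,-5,0],
    [0,0,0]
  ],
  "grip": [1,1,1,1,1,1,1,1,1,1,1]
}}

```text
clock: 16.4
tool_pos: [0.4477, 0.0066, 0.1709]
eef_rot: [0.996, 0.001, -0.092, 0.0]
contact_force: [0.1, 0.3, 0.7]
opening: 0.997
finger_force: 0.0
```

```bash
python3 jar.py red .431 .0065; python3 - <<'E'
from h import *
R=Ro.from_euler("x",180,degrees=True)*Ro.from_euler("y",-10,degrees=True)
print(r.get_state()["q"].round(2),go([.431,.0065,.06],R),go([.431,.0065,.036],R))
E
```

```text
red [  2 206 237] [ 251  213   54   36 1363] [0.4254 0.0076 0.06  ] (array([ 3.000e-02,  1.047e+01, -1.000e-02]), array([-21.8,  -1.5,  91.5]), array([0.439 , 0.0061, 0.1272])) look [(array([0.4421, 0.0076, 0.0618]), 0.84)]
[-0.26  0.78  0.26  2.08 -0.39  0.52 -1.27] (array([ 0.01,  0.44, -0.04]), array([ 3.7, -0.6, 68.1]), array([0.4388, 0.0059, 0.1277])) (array([ 0.01,  0.44, -0.04]), array([ 7.9, -0.6, 91.7]), array([0.4388, 0.0059, 0.1277]))
```

```bash
python3 - <<'E'
from h import *
im=r.snapshot("wrist");k=r.get_calibration("wrist");cv2.imwrite("pics/r1.png",im[150:350,150:420])
print(proj(k,[[.431,.0065,.06]]))
E
```

```text
[[279.10720273 223.20740339]]
```

View pics/r1.png

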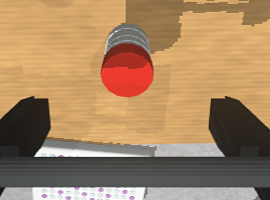

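The cap's top is centred near (277,222), and (279,223) was predicted, so the red jar is at (0.431,0.007). I'll go down along the tilted axis.

Emit:
{"name": "play_rows", "arguments": {
  "translation": [
    [0.004,0,0.03],
    [0.002,0,0.03],
    [0.002,-0.001,0.03],
    [0,0,0],
    [0,0,0],
    [0,0,0],
    [0,0,0],
    [0,0,0],
    [0,0,0],
    [0,0,0],
    [0,0,0],
    [0,0,0],
    [0,0,0]
  ],
  "delta_rot": [
    [0,0,0],
    [0,0,0],
    [0,0,0],
    [0,0,0],
    [0,0,0],
    [0,0,0],
    [0,0,0],
    [0,0,0],
    [0,0,0],
    [0,0,0],
    [0,0,0],
    [0,0,0],
    [0,0,0]
  ],
  "grip": [1,1,1,1,-1,-1,-1,-1,-1,-1,-1,-1,-1]
}}

```text
clock: 18.18
tool_pos: [0.4392, 0.0074, 0.0825]
eef_rot: [0.996, -0.0, -0.091, -0.0]
contact_force: [-0.2, 0.6, 1.0]
opening: 0.406
finger_force: 14.9
```

```bash
python3 - <<'E'
from h import *
s=r.get_state();R=Ro.from_quat(s["eef_rot"])
print(s["q"].round(2),R.as_euler("xyz",degrees=True),go([.6125,-.1035,.041],R))
E
```

```text
[-0.19  0.94  0.14  2.12 -0.46  0.3  -1.22] [-1.79977701e+02  1.04106179e+01  1.28660727e-03] (array([0., 0., 0.]), array([177.9, 110.9, -35.5]), array([0.4311, 0.0074, 0.0382]))
```

Emit:
{"name": "play_rows", "arguments": {
  "translation": [
    [-0.002,0,-0.01],
    [-0.0054,0,-0.0295],
    [-0.0071,0,-0.0392],
    [0.02,0.012,-0.004],
    [0.036,0.022,-0.0066],
    [0.036,0.022,-0.0066],
    [0.036,0.022,-0.0066],
    [0.036,0.022,-0.0066],
    [0.0145,0.011,-0.0024],
    [0,0,0],
    [0,0,0]
  ],
  "delta_rot": [
    [0,0,0],
    [0,0,0],
    [0,0,0],
    [0,0,0],
    [0,0,0],
    [0,0,0],
    [0,0,0],
    [0,0,0],
    [0,0,0],
    [0,0,0],
    [0,0,0]
  ],
  "grip": [-1,-1,-1,-1,-1,-1,-1,-1,-1,-1,-1]
}}

```text
clock: 19.55
tool_pos: [0.6195, -0.1028, 0.1624]
eef_rot: [0.996, 0.0, -0.092, -0.001]
contact_force: [-0.3, 0.4, -0.9]
opening: 0.404
finger_force: 14.8
```

```bash
python3 - <<'E'
from h import *
s=r.get_state();R=Ro.from_euler("xyz",[180,10.4,0],degrees=True)
print(s["opening"],s["finger_force"],go([.6125,-.1035,.120],R),go([.6125,-.1035,.0425],R))
E
```

```text
0.4043132222563193 14.818807873525657 (array([-0.07,  0.12,  0.02]), array([ 0.8,  0.7, -2. ]), array([ 0.6113, -0.1027,  0.1182])) (array([-0.07,  0.12,  0.02]), array([14.8,  0.7, 74.2]), array([ 0.6113, -0.1027,  0.1182]))
```

Emit:
{"name": "play_rows", "arguments": {
  "translation": [
    [0.006,0.001,0.03],
    [0.006,0,0.03],
    [0.0018,0,0.009],
    [0.001,0,0.004],
    [0,0,0.001],
    [0,0,0],
    [0,0,0],
    [0,0,0],
    [0,0,0],
    [0,0,0],
    [-0.006,0,-0.03],
    [-0.006,0,-0.03],
    [-0.007,0,-0.04],
    [0,0,0]
  ],
  "delta_rot": [
    [0,0,0],
    [0,0,0],
    [0,0,0],
    [0,0,0],
    [0,0,0],
    [0,0,0],
    [0,0,0],
    [0,0,0],
    [0,0,0],
    [0,0,0],
    [0,0,0],
    [0,0,0],
    [0,0,0],
    [0,0,0]
  ],
  "grip": [-1,-1,-1,-1,-1,-1,0.2,0.4,0.7,0.9,1,1,1,1]
}}

```text
clock: 21.3
tool_pos: [0.623, -0.1054, 0.192]
eef_rot: [0.996, -0.0, -0.088, 0.001]
contact_force: [-0.5, 0.4, 0.5]
opening: 1.002
finger_force: 0.0
```

```bash
cat >> h.py <<'E'
def boxR(yaw,al,pitch=0):
    "tool orientation over a box/rack frame: tool x along frame x, z into it, then tilt al about tool y (negative: fingers to -x)"
    F=Ro.from_euler("z",yaw,degrees=True)*Ro.from_euler("y",-pitch,degrees=True)
    return F,F*Ro.from_euler("x",180,degrees=True)*Ro.from_euler("y",al,degrees=True)
E
python3 - <<'E'
from h import *
a=r.snapshot("wrist")
b=r.snapshot("top")
print([(np.round(d["point"],4),round(d["confidence"],2)) for d in r.look_for("side","jar_red")])
cv2.imwrite("pics/r2.png",np.hstack([cv2.resize(a,None,fx=.7,fy=.7),b[100:394,110:410]]))
F,R=boxR(-13.3,-12)
# tip centre 4 mm above bench, grasp point = tip - 19mm*toolz
for z in(.10,.004):
    tip=np.array([.4388,.2915,z]);print(go(tip-R.apply([0,0,.019]),R))
print("up in tool",R.inv().apply([0,0,.1]))
E
```

```text
[(array([0.4258, 0.0175, 0.0404]), 0.79)]
(array([ 2.55, -1.48, 13.05]), array([-243.9, -343.4,   77.7]), array([ 0.6124, -0.1043,  0.1437]))
(array([ 2.55, -1.48, 13.05]), array([-223.9, -343.4,  171.6]), array([ 0.6124, -0.1043,  0.1437]))
up in tool [-2.07911691e-02  1.21430643e-17 -9.78147601e-02]
```

View pics/r2.png

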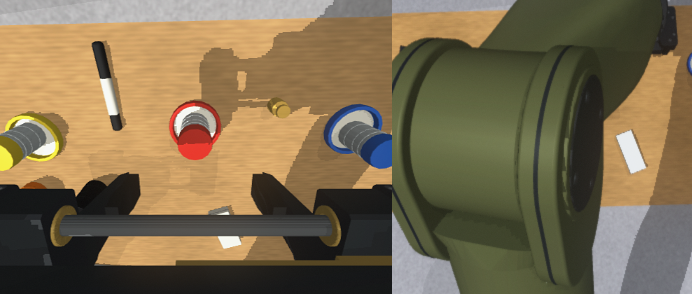

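The red jar stands in its holder, with its cap at about (195,145) on the left, and all three jars are done. Next is the green box.

Emit:
{"name": "play_rows", "arguments": {
  "translation": [
    [0,0,0],
    [0,0,0],
    [-0.012,-0.018,0.004],
    [-0.024,-0.034,0.0075],
    [-0.026,-0.036,0.0083],
    [-0.026,-0.036,0.0083],
    [-0.026,-0.036,0.0083],
    [-0.026,-0.036,0.0083],
    [-0.026,-0.036,0.0083],
    [-0.026,-0.036,0.0083],
    [-0.026,-0.036,0.0083],
    [-0.02,-0.03,0.007],
    [-0.006,-0.009,0.001],
    [0,0,0],
    [0,0,0]
  ],
  "delta_rot": [
    [0.85,-0.5,4.35],
    [0.85,-0.5,4.35],
    [0.85,-0.5,4.35],
    [0,0,0],
    [0,0,0],
    [0,0,0],
    [0,0,0],
    [0,0,0],
    [0,0,0],
    [0,0,0],
    [0,0,0],
    [0,0,0],
    [0,0,0],
    [0,0,0],
    [0,0,0]
  ],
  "grip": [1,1,1,1,1,1,1,1,1,1,1,1,1,1,1]
}}

```text
clock: 23.32
tool_pos: [0.4517, 0.2848, 0.163]
eef_rot: [0.988, -0.117, -0.103, -0.011]
contact_force: [0.2, 0.4, -0.1]
opening: 0.998
finger_force: 0.0
```

```bash
cat > g.py <<'E'
from h import *
k0=r.get_calibration("wrist");im=r.snapshot("wrist")
hsv=cv2.cvtColor(im,cv2.COLOR_BGR2HSV);m=((abs(hsv[...,0].astype(int)-68)<15)&(hsv[...,1]>120)).astype(np.uint8)
_,l,st,ce=cv2.connectedComponentsWithStats(m);i=1+st[1:,4].argmax();print(st[i],ce[i])
w=np.array([unproj(k0,p,.014)[:2] for p in np.argwhere(l==i)[:,::-1]]);print(cv2.minAreaRect((w*1000).astype(np.float32)))
P=[[.4388,.2915,.014]];print("pred",proj(k0,P).round())
cv2.imwrite("pics/g1.png",im)
F,R=boxR(-13.3,-12)
for z in(.10,.004):
    tip=np.array([.4388,.2915,z]);print(go(tip-R.apply([0,0,.019]),R))
print(r.get_state()["q"].round(2))
E
python3 g.py
```

```text
[ 250  144   44   95 3847] [272.40940993 189.60462698]
((438.68475341796875, 293.5579833984375), (33.11286926269531, 84.0728530883789), 76.84811401367188)
pred [[275. 194.]]
(array([ 0.04, -0.14, -0.19]), array([-0.6, -3.4,  0.7]), array([0.4427, 0.2871, 0.1191]))
(array([ 0.04, -0.14, -0.19]), array([19.3, -3.4, 94.6]), array([0.4427, 0.2871, 0.1191]))
[-0.75  0.86  0.31  1.85 -0.6   0.71 -1.82]
```

View pics/g1.png

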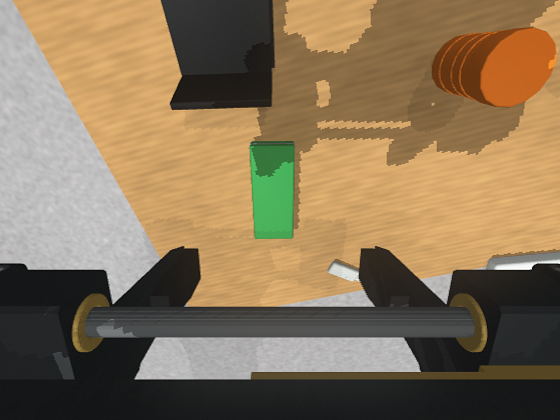

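The green box is centred at pixel (272,190), which puts it at (0.4387,0.2935) with yaw -13.2°. I'll go down and grip it.

Emit:
{"name": "play_rows", "arguments": {
  "translation": [
    [0.006,-0.0054,0.03],
    [0.006,0,0.03],
    [0.005,0,0.025],
    [0.002,0,0.0096],
    [0,0,0],
    [0,0,0]
  ],
  "delta_rot": [
    [0,0,0],
    [0,0,0],
    [0,0,0],
    [0,0,0],
    [0,0,0],
    [0,0,0]
  ],
  "grip": [1,1,1,1,1,1]
}}

```text
clock: 24.12
tool_pos: [0.4516, 0.2924, 0.0675]
eef_rot: [0.988, -0.115, -0.103, -0.012]
contact_force: [0.3, 0.1, -0.6]
opening: 1.001
finger_force: 0.0
```

```bash
python3 - <<'E'
from h import *
s=r.get_state();F,R=boxR(-13.2,-12);tip=np.array([.4387,.2935,.004])
print(go(tip-R.apply([0,0,.019]),R),"tip",s["tool_pos"]+Ro.from_quat(s["eef_rot"]).apply([0,0,.064]),s["contact_force"],s["q"].round(2))
E
```

```text
(array([-0.06, -0.14, -0.12]), array([0.7, 1.8, 0.8]), array([0.4426, 0.2945, 0.0235])) tip [0.43880745 0.29543611 0.00485988] [ 0.25430844  0.12425146 -0.57650766] [-0.71  1.01  0.21  1.85 -0.68  0.54 -1.75]
```

Emit:
{"name": "play_rows", "arguments": {
  "translation": [
    [0,0.001,0],
    [0,0,0],
    [0,0,0],
    [0,0,0],
    [0,0,0],
    [0,0,0],
    [0,0,0],
    [0,0,0],
    [0,0,0],
    [0,0,0],
    [-0.002,0,-0.01],
    [-0.0064,0,-0.03],
    [-0.0085,0,-0.04],
    [-0.0064,0,-0.03],
    [0,0,0]
  ],
  "delta_rot": [
    [0,0,0],
    [0,0,0],
    [0,0,0],
    [0,0,0],
    [0,0,0],
    [0,0,0],
    [0,0,0],
    [0,0,0],
    [0,0,0],
    [0,0,0],
    [0,0,0],
    [0,0,0],
    [0,0,0],
    [0,0,0],
    [0,0,0]
  ],
  "grip": [-1,-1,-1,-1,-1,-1,-1,-1,-1,-1,-1,-1,-1,-1,-1]
}}

```text
clock: 26.0
tool_pos: [0.4518, 0.292, 0.1815]
eef_rot: [0.988, -0.115, -0.101, -0.013]
contact_force: [0.6, 0.0, -1.0]
opening: 0.382
finger_force: 15.0
```

```bash
cat > pl.py <<'E'
from h import *
import sys
x,zt,al=map(float,sys.argv[1:4]);p=np.load("rack.npy");F,R=boxR(np.degrees(p[2]),al,20)
s=r.get_state();print(s["opening"],s["finger_force"],s["q"].round(2))
for h in(.05,.02,0):
    tip=np.array([p[0],p[1],.014])+F.apply([x,0,zt+h]);print(h,go(tip-R.apply([0,0,.019]),R))
print("rack x,z axes in tool",R.inv().apply(F.apply([1,0,0])).round(3),R.inv().apply(F.apply([0,0,1])).round(3))
t=s["tool_pos"]+Ro.from_quat(s["eef_rot"]).apply([0,0,.064]);print("tip in rack",F.inv().apply(t-[p[0],p[1],.014]).round(4))
E
python3 pl.py .0445 .005 -12
python3 - <<'E'
from h import *
cv2.imwrite("pics/g2.png",r.snapshot("wrist"))
E
```

```text
0.3815664071017559 14.99997854232788 [-0.78  0.83  0.33  1.84 -0.59  0.74 -1.84]
0.05 (array([-0.26, 19.7 , -2.32]), array([ 86.6, -20.8,  49.8]), array([0.443 , 0.2943, 0.1375]))
0.02 (array([-0.26, 19.7 , -2.32]), array([ 92.9, -20.8,  79.1]), array([0.443 , 0.2943, 0.1375]))
0 (array([-0.26, 19.7 , -2.32]), array([ 97. , -20.8,  98.7]), array([0.443 , 0.2943, 0.1375]))
rack x,z axes in tool [ 0.978  0.    -0.208] [-0.208  0.    -0.978]
tip in rack [-0.0502 -0.02    0.1299]
```

View pics/g2.png

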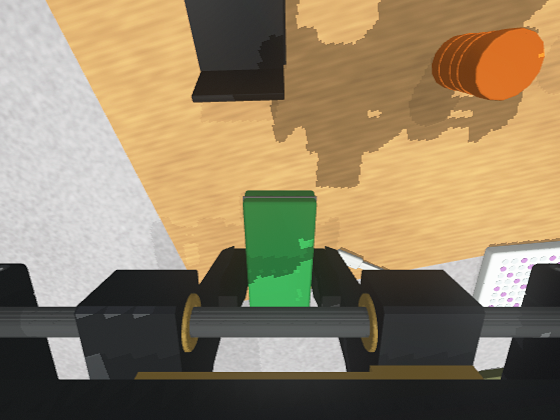

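The green box is held straight. I'll move it above the shelf.

Emit:
{"name": "play_rows", "arguments": {
  "translation": [
    [0,0,0],
    [0,0,0],
    [0,0,0],
    [0.02,-0.005,0.012],
    [0.03,-0.008,0.018],
    [0.025,-0.006,0.015],
    [0.01,-0.002,0.005],
    [0,0,0],
    [0,0,0],
    [0,0,0]
  ],
  "delta_rot": [
    [0,6.6,-0.8],
    [0,6.6,-0.8],
    [0,6.5,-0.8],
    [0,0,0],
    [0,0,0],
    [0,0,0],
    [0,0,0],
    [0,0,0],
    [0,0,0],
    [0,0,0]
  ],
  "grip": [-1,-1,-1,-1,-1,-1,-1,-1,-1,-1]
}}

```text
clock: 27.3
tool_pos: [0.5431, 0.2953, 0.1413]
eef_rot: [0.993, -0.095, 0.067, 0.006]
contact_force: [-0.0, 0.1, -0.9]
opening: 0.388
finger_force: 15.0
```

```bash
python3 pl.py .0445 .005 -12
```

```text
0.387645217221772 14.99992087483406 [-0.84  0.92  0.4   1.81 -0.58  0.41 -1.83]
0.05 (array([-0.1 ,  0.26,  0.1 ]), array([ 4.2, -0.2, -2.4]), array([0.549 , 0.2942, 0.0967]))
0.02 (array([-0.1 ,  0.26,  0.1 ]), array([10.4, -0.2, 27. ]), array([0.549 , 0.2942, 0.0967]))
0 (array([-0.1 ,  0.26,  0.1 ]), array([14.6, -0.2, 46.5]), array([0.549 , 0.2942, 0.0967]))
rack x,z axes in tool [ 0.978  0.    -0.208] [-0.208  0.    -0.978]
tip in rack [ 0.0396 -0.      0.0536]
```

Emit:
{"name": "play_rows", "arguments": {
  "translation": [
    [0.0078,0,-0.0022],
    [0.0042,0,0.0195],
    [0.0032,0,0.0145],
    [0.0015,0,0.0075],
    [0,0,0],
    [0,0,0]
  ],
  "delta_rot": [
    [0,0,0],
    [0,0,0],
    [0,0,0],
    [0,0,0],
    [0,0,0],
    [0,0,0]
  ],
  "grip": [-1,-1,-1,-1,-1,-1]
}}

```text
clock: 28.05
tool_pos: [0.5655, 0.2909, 0.1045]
eef_rot: [0.993, -0.095, 0.068, 0.006]
contact_force: [0.4, 0.2, 0.1]
opening: 0.386
finger_force: 15.0
```

```bash
python3 pl.py .048 .005 -12;python3 - <<'E'
from h import *
cv2.imwrite("pics/g3.png",np.hstack([cv2.resize(r.snapshot("wrist")[0:400,150:450],(300,400)),cv2.resize(r.snapshot("side")[210:330,100:240],(466,400))]))
print(r.get_state()["contact_force"])
E
```

```text
0.385787813459196 14.99995842576027 [-0.79  0.99  0.37  1.76 -0.59  0.38 -1.81]
0.05 (array([-0.09,  0.21,  0.06]), array([ -9.9,  -0.2, -42.8]), array([0.5715, 0.2898, 0.0599]))
0.02 (array([-0.09,  0.21,  0.06]), array([ -3.7,  -0.2, -13.5]), array([0.5715, 0.2898, 0.0599]))
0 (array([-0.09,  0.21,  0.06]), array([ 0.5, -0.2,  6.1]), array([0.5715, 0.2898, 0.0599]))
rack x,z axes in tool [ 0.978  0.    -0.208] [-0.208  0.    -0.978]
tip in rack [ 0.0486 -0.0001  0.0111]
[ 0.39735517 -0.43530741 -0.49388511]
```

View pics/g3.png

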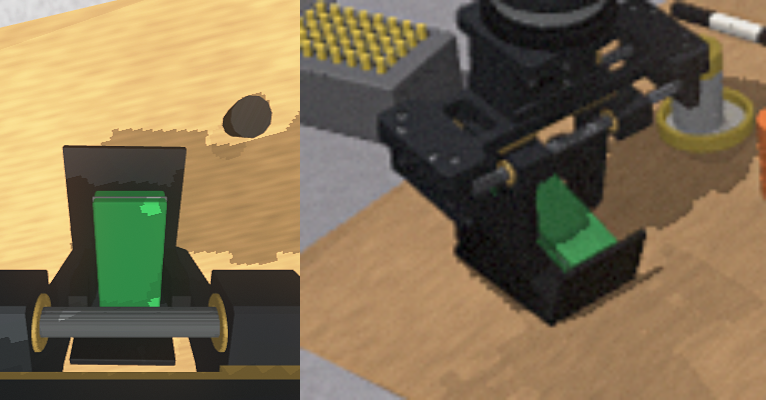

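The green box hovers over the shelf, about 2 mm right of centre. I'll lower the last few mm and then slide it against the backstop.

Emit:
{"name": "play_rows", "arguments": {
  "translation": [
    [0.0005,-0.0015,0.003],
    [0.0004,0,0.002],
    [0.0002,0,0.001],
    [0,0,0],
    [0,0,0]
  ],
  "delta_rot": [
    [0,0,0],
    [0,0,0],
    [0,0,0],
    [0,0,0],
    [0,0,0]
  ],
  "grip": [-1,-1,-1,-1,-1]
}}

```text
clock: 28.78
tool_pos: [0.5676, 0.292, 0.0986]
eef_rot: [0.993, -0.095, 0.068, 0.006]
contact_force: [-0.9, -0.5, -0.3]
opening: 0.385
finger_force: 15.0
```

```bash
python3 pl.py .0445 .005 -12;python3 -c "
from h import *
print(r.get_state()['contact_force'])"
```

```text
0.3847675922861579 14.999911040067673 [-0.78  1.    0.36  1.75 -0.59  0.38 -1.81]
0.05 (array([-0.08,  0.22,  0.06]), array([-14.4,   1.2, -48.2]), array([0.5736, 0.2909, 0.054 ]))
0.02 (array([-0.08,  0.22,  0.06]), array([ -8.2,   1.2, -18.8]), array([0.5736, 0.2909, 0.054 ]))
0 (array([-0.08,  0.22,  0.06]), array([-4. ,  1.2,  0.8]), array([0.5736, 0.2909, 0.054 ]))
rack x,z axes in tool [ 0.978  0.    -0.208] [-0.208  0.    -0.978]
tip in rack [0.0483 0.0013 0.005 ]
[-0.87235956 -0.52658126 -0.29254467]
```

Emit:
{"name": "play_rows", "arguments": {
  "translation": [
    [0.0002,0,0.001],
    [0,0,0],
    [0.0002,0,0.001],
    [0,0,0]
  ],
  "delta_rot": [
    [0,0,0],
    [0,0,0],
    [0,0,0],
    [0,0,0]
  ],
  "grip": [-1,-1,-1,-1]
}}

```text
clock: 29.28
tool_pos: [0.5681, 0.292, 0.0976]
eef_rot: [0.993, -0.095, 0.067, 0.006]
contact_force: [-4.0, 0.7, 8.4]
opening: 0.382
finger_force: 15.0
```

Contact with the shelf at about 9 N. Sliding it down to the backstop.

Emit:
{"name": "play_rows", "arguments": {
  "translation": [
    [-0.0022,0,-0.0005],
    [-0.002,0,0.0004],
    [0,0,0]
  ],
  "delta_rot": [
    [0,0,0],
    [0,0,0],
    [0,0,0]
  ],
  "grip": [-1,-1,-1]
}}

```text
clock: 29.65
tool_pos: [0.5644, 0.2927, 0.0963]
eef_rot: [0.993, -0.095, 0.068, 0.006]
contact_force: [0.2, 0.9, 2.4]
opening: 0.384
finger_force: 15.0
```

Emit:
{"name": "play_rows", "arguments": {
  "translation": [
    [-0.001,0,0.0002],
    [0,0,0],
    [-0.001,0,0.0002],
    [0,0,0]
  ],
  "delta_rot": [
    [0,0,0],
    [0,0,0],
    [0,0,0],
    [0,0,0]
  ],
  "grip": [-1,-1,-1,-1]
}}

```text
clock: 30.15
tool_pos: [0.5622, 0.2931, 0.0955]
eef_rot: [0.993, -0.095, 0.068, 0.006]
contact_force: [0.6, -0.4, 1.5]
opening: 0.384
finger_force: 15.0
```

```bash
python3 pl.py .0445 .004 -12
```

```text
0.3843947189254275 15.002199411392212 [-0.79  1.    0.35  1.76 -0.6   0.36 -1.81]
0.05 (array([-0.08,  0.23,  0.07]), array([ -8.3,   1.3, -49.5]), array([0.5682, 0.292 , 0.0509]))
0.02 (array([-0.08,  0.23,  0.07]), array([ -2. ,   1.3, -20.2]), array([0.5682, 0.292 , 0.0509]))
0 (array([-0.08,  0.23,  0.07]), array([ 2.1,  1.3, -0.6]), array([0.5682, 0.292 , 0.0509]))
rack x,z axes in tool [ 0.978  0.    -0.208] [-0.208  0.    -0.978]
tip in rack [0.042  0.0014 0.0039]
```

Emit:
{"name": "play_rows", "arguments": {
  "translation": [
    [-0.001,0,0.0002],
    [0,0,0],
    [-0.001,0,0.0002],
    [0,0,0]
  ],
  "delta_rot": [
    [0,0,0],
    [0,0,0],
    [0,0,0],
    [0,0,0]
  ],
  "grip": [-1,-1,-1,-1]
}}

```text
clock: 30.65
tool_pos: [0.5612, 0.2932, 0.0951]
eef_rot: [0.993, -0.095, 0.069, 0.006]
contact_force: [3.0, -0.0, 2.8]
opening: 0.383
finger_force: 15.0
```

Contact with the backstop at about 3 N. Release and withdraw.

Emit:
{"name": "play_rows", "arguments": {
  "translation": [
    [0,0,0],
    [0,0,0],
    [0,0,0],
    [0,0,0],
    [0,0,0],
    [-0.006,0,-0.03],
    [-0.006,0,-0.03],
    [-0.008,0,-0.04],
    [0,0,0],
    [0,0,0]
  ],
  "delta_rot": [
    [0,0,0],
    [0,0,0],
    [0,0,0],
    [0,0,0],
    [0,0,0],
    [0,0,0],
    [0,0,0],
    [0,0,0],
    [0,0,0],
    [0,0,0]
  ],
  "grip": [-0.1,0,0.2,0.5,1,1,1,1,1,1]
}}

```text
clock: 31.9
tool_pos: [0.5274, 0.2997, 0.1908]
eef_rot: [0.993, -0.095, 0.067, 0.006]
contact_force: [0.2, -0.5, 0.7]
opening: 1.001
finger_force: 0.0
```

```bash
python3 - <<'E'
from h import *
k=r.get_calibration("wrist");im=r.snapshot("wrist");cv2.imwrite("pics/g4.png",im[60:380,100:460])
p=np.load("rack.npy");F,_=boxR(np.degrees(p[2]),0,20)
L=np.array([[.11,.03,0],[.11,-.03,0],[0,.03,0],[0,-.03,0],[.084,.017,.014],[.084,-.017,.014],[0,.017,.014],[0,-.017,.014]])
print((proj(k,F.apply(L)+[p[0],p[1],.014])-[100,60]).round())
# white pick: yaw 21
F2,R=boxR(21,-12)
for z in(.10,.0045):
    tip=np.array([.4248,-.1567,z]);print(go(tip-R.apply([0,0,.019]),R))
E
```

```text
[[141.  39.]
 [221.  39.]
 [149. 164.]
 [213. 164.]
 [159.  79.]
 [204.  79.]
 [162. 172.]
 [200. 172.]]
(array([ -1.22, -19.21, -32.05]), array([-234.7,  389.1,   78.2]), array([0.5333, 0.2983, 0.1457]))
(array([ -1.22, -19.21, -32.05]), array([-214.9,  389.1,  171.6]), array([0.5333, 0.2983, 0.1457]))
```

View pics/g4.png

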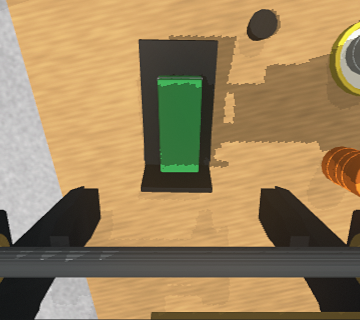

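The green box sits in the middle of the shelf at crop (180,125), touching the backstop, and it matches the model. Next is the white box.

Emit:
{"name": "play_rows", "arguments": {
  "translation": [
    [0,0,0],
    [0,0,0],
    [0,0,0],
    [0,0,0],
    [-0.014,0.024,0.004],
    [-0.026,0.043,0.0085],
    [-0.026,0.043,0.0085],
    [-0.026,0.043,0.0085],
    [-0.026,0.043,0.0085],
    [-0.026,0.043,0.0085],
    [-0.026,0.043,0.0085],
    [-0.026,0.043,0.0085],
    [-0.024,0.04,0.008],
    [-0.015,0.024,0.006],
    [0,0,0],
    [0,0,0]
  ],
  "delta_rot": [
    [-0.3,-4.8,-8],
    [-0.3,-4.8,-8],
    [-0.3,-4.8,-8],
    [-0.3,-4.8,-8],
    [0,0,0],
    [0,0,0],
    [0,0,0],
    [0,0,0],
    [0,0,0],
    [0,0,0],
    [0,0,0],
    [0,0,0],
    [0,0,0],
    [0,0,0],
    [0,0,0],
    [0,0,0]
  ],
  "grip": [1,1,1,1,1,1,1,1,1,1,1,1,1,1,1,1]
}}

```text
clock: 33.95
tool_pos: [0.4373, -0.1505, 0.163]
eef_rot: [0.978, 0.181, -0.102, 0.018]
contact_force: [-0.4, -0.2, -0.2]
opening: 1.0
finger_force: 0.0
```

```bash
cat > w.py <<'E'
from h import *
k0=r.get_calibration("wrist");im=r.snapshot("wrist")
uv=proj(k0,[[.4248,-.1567,.014]])[0].round();hsv=cv2.cvtColor(im,cv2.COLOR_BGR2HSV);x,y=uv.astype(int);print(uv,hsv[y,x])
m=((hsv[...,1]<60)&(hsv[...,2]>200)).astype(np.uint8);_,l,st,ce=cv2.connectedComponentsWithStats(m);i=l[y,x];print(st[i])
w=np.array([unproj(k0,p,.014)[:2] for p in np.argwhere(l==i)[:,::-1]]);print(cv2.minAreaRect((w*1000).astype(np.float32)))
print([(np.round(d["point"],4),round(d["confidence"],2)) for d in r.look_for("wrist","slidebox_white")])
cv2.imwrite("pics/wb.png",im)
F,R=boxR(21,-12)
for z in(.10,.0045):
    tip=np.array([.4248,-.1567,z]);print(go(tip-R.apply([0,0,.019]),R))
print(r.get_state()["q"].round(2))
E
python3 w.py
```

```text
[282. 194.] [ 25  27 169]
[     0      0    560    420 231576]
((323.51324462890625, -192.40109252929688), (472.89007568359375, 769.6104736328125), 20.99462127685547)
[(array([ 0.4331, -0.1533,  0.0187]), 0.66)]
(array([-0.08, -0.11,  0.12]), array([-0.8,  1.7,  0.9]), array([ 0.4289, -0.1533,  0.1193]))
(array([-0.08, -0.11,  0.12]), array([19. ,  1.7, 94.3]), array([ 0.4289, -0.1533,  0.1193]))
[ 0.02  0.8   0.25  2.05 -0.14  0.48 -0.86]
```

```bash
sed -i 's/hsv\[...,2\]>200/hsv[...,2]>120/' w.py; python3 - <<'E'
from h import *
k0=r.get_calibration("wrist")
exec(open("w.py").read().split("print([(")[0])
m,_=sil("wrist","slidebox_white",(282,194))
if m is not None:
    w=np.array([unproj(k0,p,.014)[:2] for p in np.argwhere(m)[:,::-1]]);print("sil",cv2.minAreaRect((w*1000).astype(np.float32)),w.mean(0))
E
```

```text
[283. 195.] [ 26  26 168]
[ 260  142   45   96 3956]
((425.2439270019531, -155.5682373046875), (84.7394027709961, 33.83685302734375), 20.707576751708984)
sil ((425.7942199707031, -155.6444854736328), (85.46484375, 33.93489456176758), 20.519271850585938) [ 0.42941027 -0.15430863]
```

Emit:
{"name": "play_rows", "arguments": {
  "translation": [
    [0.0068,0.0008,0.03],
    [0.006,0,0.03],
    [0.005,0,0.025],
    [0.002,0,0.0093],
    [0,0,0],
    [0,0,0]
  ],
  "delta_rot": [
    [0,0,0],
    [0,0,0],
    [0,0,0],
    [0,0,0],
    [0,0,0],
    [0,0,0]
  ],
  "grip": [1,1,1,1,1,1]
}}

```text
clock: 34.9
tool_pos: [0.4377, -0.1524, 0.0681]
eef_rot: [0.978, 0.181, -0.101, 0.019]
contact_force: [-0.3, 0.6, 0.3]
opening: 1.004
finger_force: 0.0
```

```bash
python3 - <<'E'
from h import *
s=r.get_state();F,R=boxR(20.8,-12);tip=np.array([.4252,-.1556,.0045])
print(go(tip-R.apply([0,0,.019]),R),"tip",s["tool_pos"]+Ro.from_quat(s["eef_rot"]).apply([0,0,.064]),s["contact_force"],s["q"].round(2))
E
```

```text
(array([ 0.05, -0.15,  0.16]), array([ 0.7, -1.4,  0.9]), array([ 0.4291, -0.1557,  0.024 ])) tip [ 0.42541809 -0.15710286  0.0054546 ] [-0.26921631  0.57385337  0.25258993] [ 0.06  0.98  0.19  2.06 -0.18  0.28 -0.85]
```

Emit:
{"name": "play_rows", "arguments": {
  "translation": [
    [0.0007,-0.001,0.001],
    [0,0,0],
    [0,0,0],
    [0,0,0],
    [0,0,0],
    [0,0,0],
    [0,0,0],
    [0,0,0],
    [0,0,0],
    [0,0,0],
    [-0.002,0,-0.01],
    [-0.0064,0,-0.03],
    [-0.0085,0,-0.04],
    [-0.0085,0,-0.04],
    [0,0,0]
  ],
  "delta_rot": [
    [0,0,0],
    [0,0,0],
    [0,0,0],
    [0,0,0],
    [0,0,0],
    [0,0,0],
    [0,0,0],
    [0,0,0],
    [0,0,0],
    [0,0,0],
    [0,0,0],
    [0,0,0],
    [0,0,0],
    [0,0,0],
    [0,0,0]
  ],
  "grip": [-1,-1,-1,-1,-1,-1,-1,-1,-1,-1,-1,-1,-1,-1,-1]
}}

```text
clock: 36.78
tool_pos: [0.4383, -0.1518, 0.1916]
eef_rot: [0.978, 0.181, -0.099, 0.02]
contact_force: [0.5, -0.8, 0.0]
opening: 0.387
finger_force: 15.0
```

```bash
python3 pl.py .046 .018 -12
```

```text
0.3873841474939951 14.999859631061554 [ 0.01  0.75  0.27  2.04 -0.14  0.54 -0.86]
0.05 (array([ 1.16, 19.08, 32.05]), array([  13.3, -459. ,   36.8]), array([ 0.4299, -0.1551,  0.1475]))
0.02 (array([ 1.16, 19.08, 32.05]), array([  19.6, -459. ,   66.1]), array([ 0.4299, -0.1551,  0.1475]))
0 (array([ 1.16, 19.08, 32.05]), array([  23.7, -459. ,   85.7]), array([ 0.4299, -0.1551,  0.1475]))
rack x,z axes in tool [ 0.978  0.    -0.208] [-0.208  0.    -0.978]
tip in rack [ 0.0223 -0.466   0.1142]
```

Emit:
{"name": "play_rows", "arguments": {
  "translation": [
    [0,0,0],
    [0,0,0],
    [0,0,0],
    [0,0,0],
    [0,-0.025,0],
    [0.002,-0.044,0],
    [0.002,-0.048,0],
    [0.002,-0.048,0],
    [0.002,-0.048,0],
    [0.001,-0.048,0],
    [0.001,-0.048,0],
    [0.001,-0.048,0],
    [0.001,-0.046,0],
    [0.001,-0.036,0],
    [0,-0.016,0],
    [0,-0.004,0.01],
    [0,0,0.02],
    [0,0,0],
    [0,0,0]
  ],
  "delta_rot": [
    [0.3,4.8,8],
    [0.3,4.8,8],
    [0.3,4.8,8],
    [0.3,4.7,8],
    [0,0,0],
    [0,0,0],
    [0,0,0],
    [0,0,0],
    [0,0,0],
    [0,0,0],
    [0,0,0],
    [0,0,0],
    [0,0,0],
    [0,0,0],
    [0,0,0],
    [0,0,0],
    [0,0,0],
    [0,0,0],
    [0,0,0]
  ],
  "grip": [-1,-1,-1,-1,-1,-1,-1,-1,-1,-1,-1,-1,-1,-1,-1,-1,-1,-1,-1]
}}

```text
clock: 39.15
tool_pos: [0.5409, 0.2948, 0.1612]
eef_rot: [0.993, -0.096, 0.066, 0.006]
contact_force: [-0.3, 0.3, -0.0]
opening: 0.385
finger_force: 15.0
```

```bash
python3 pl.py .046 .018 -12
```

```text
0.38524337983237433 14.999841749668121 [-0.91  0.92  0.53  1.81 -0.73  0.5  -1.7 ]
0.05 (array([-0.01,  0.34, -0.05]), array([ 2.1, -1.1,  4.6]), array([0.5468, 0.2936, 0.1166]))
0.02 (array([-0.01,  0.34, -0.05]), array([ 8.4, -1.1, 33.9]), array([0.5468, 0.2936, 0.1166]))
0 (array([-0.01,  0.34, -0.05]), array([12.5, -1.1, 53.5]), array([0.5468, 0.2936, 0.1166]))
rack x,z axes in tool [ 0.978  0.    -0.208] [-0.208  0.    -0.978]
tip in rack [ 0.0445 -0.0011  0.073 ]
```

Emit:
{"name": "play_rows", "arguments": {
  "translation": [
    [0.0024,-0.0025,-0.0005],
    [0.0042,0,0.0196],
    [0.0036,0,0.0166],
    [0.002,0,0.0098],
    [0,0,0],
    [0,0,0]
  ],
  "delta_rot": [
    [0,0.3,0],
    [0,0,0],
    [0,0,0],
    [0,0,0],
    [0,0,0],
    [0,0,0]
  ],
  "grip": [-1,-1,-1,-1,-1,-1]
}}

```text
clock: 39.9
tool_pos: [0.5594, 0.2952, 0.1182]
eef_rot: [0.993, -0.095, 0.069, 0.006]
contact_force: [-0.7, 0.1, 0.4]
opening: 0.383
finger_force: 15.0
```

```bash
python3 pl.py .046 .0185 -12
```

```text
0.38269904196006155 14.999907910823822 [-0.86  0.99  0.48  1.77 -0.76  0.44 -1.67]
0.05 (array([-0.08,  0.01,  0.05]), array([ -9.9,   2.8, -41.1]), array([0.5656, 0.294 , 0.0736]))
0.02 (array([-0.08,  0.01,  0.05]), array([ -3.7,   2.8, -11.8]), array([0.5656, 0.294 , 0.0736]))
0 (array([-0.08,  0.01,  0.05]), array([0.5, 2.8, 7.8]), array([0.5656, 0.294 , 0.0736]))
rack x,z axes in tool [ 0.978  0.    -0.208] [-0.208  0.    -0.978]
tip in rack [0.0471 0.0029 0.0262]
```

Emit:
{"name": "play_rows", "arguments": {
  "translation": [
    [0.0006,0.0012,0.003],
    [0.0004,0,0.002],
    [0.0002,0,0.001],
    [0,0,0],
    [0.0002,0,0.001],
    [0,0,0]
  ],
  "delta_rot": [
    [0,0,0],
    [0,0,0],
    [0,0,0],
    [0,0,0],
    [0,0,0],
    [0,0,0]
  ],
  "grip": [-1,-1,-1,-1,-1,-1]
}}

```text
clock: 40.65
tool_pos: [0.5614, 0.2936, 0.1112]
eef_rot: [0.993, -0.095, 0.069, 0.006]
contact_force: [-0.3, 0.7, -0.0]
opening: 0.388
finger_force: 15.0
```

Emit:
{"name": "play_rows", "arguments": {
  "translation": [
    [0.0002,0,0.001],
    [0,0,0],
    [0.0002,0,0.0008],
    [0,0,0]
  ],
  "delta_rot": [
    [0,0,0],
    [0,0,0],
    [0,0,0],
    [0,0,0]
  ],
  "grip": [-1,-1,-1,-1]
}}

```text
clock: 41.15
tool_pos: [0.5619, 0.2935, 0.11]
eef_rot: [0.993, -0.095, 0.069, 0.006]
contact_force: [-1.8, 0.3, 3.3]
opening: 0.386
finger_force: 15.0
```

```bash
python3 pl.py .046 .0185 -12
```

```text
0.3857030496833509 15.003377348184586 [-0.85  1.    0.47  1.77 -0.76  0.43 -1.66]
0.05 (array([-0.09,  0.04,  0.06]), array([-11.5,   1.7, -49.6]), array([0.5681, 0.2924, 0.0654]))
0.02 (array([-0.09,  0.04,  0.06]), array([ -5.3,   1.7, -20.3]), array([0.5681, 0.2924, 0.0654]))
0 (array([-0.09,  0.04,  0.06]), array([-1.1,  1.7, -0.7]), array([0.5681, 0.2924, 0.0654]))
rack x,z axes in tool [ 0.978  0.    -0.208] [-0.208  0.    -0.978]
tip in rack [0.0469 0.0018 0.0176]
```

Emit:
{"name": "play_rows", "arguments": {
  "translation": [
    [-0.0021,0,0],
    [-0.002,0,0.0004],
    [0,0,0],
    [-0.001,0,0.0002],
    [0,0,0]
  ],
  "delta_rot": [
    [0,0,0],
    [0,0,0],
    [0,0,0],
    [0,0,0],
    [0,0,0]
  ],
  "grip": [-1,-1,-1,-1,-1]
}}

```text
clock: 41.78
tool_pos: [0.5582, 0.2942, 0.1086]
eef_rot: [0.993, -0.095, 0.07, 0.006]
contact_force: [2.6, -0.7, 1.3]
opening: 0.386
finger_force: 15.0
```

```bash
python3 pl.py .046 .0185 -12
```

```text
0.38642739014140176 15.000286996364594 [-0.85  1.    0.46  1.78 -0.77  0.41 -1.66]
0.05 (array([-0.1 , -0.11,  0.03]), array([ -7.5,   1.7, -50.4]), array([0.5644, 0.2931, 0.0641]))
0.02 (array([-0.1 , -0.11,  0.03]), array([ -1.3,   1.7, -21.1]), array([0.5644, 0.2931, 0.0641]))
0 (array([-0.1 , -0.11,  0.03]), array([ 2.9,  1.7, -1.5]), array([0.5644, 0.2931, 0.0641]))
rack x,z axes in tool [ 0.978  0.    -0.208] [-0.208  0.    -0.978]
tip in rack [0.043  0.0018 0.0176]
```

Emit:
{"name": "play_rows", "arguments": {
  "translation": [
    [0,0,0],
    [0,0,0],
    [0,0,0],
    [0,0,0],
    [0,0,0],
    [-0.006,0,-0.03],
    [-0.006,0,-0.03],
    [-0.008,0,-0.04],
    [0,0,0],
    [0,0,0]
  ],
  "delta_rot": [
    [0,0,0],
    [0,0,0],
    [0,0,0],
    [0,0,0],
    [0,0,0],
    [0,0,0],
    [0,0,0],
    [0,0,0],
    [0,0,0],
    [0,0,0]
  ],
  "grip": [-0.1,0,0.2,0.5,1,1,1,1,1,1]
}}

```text
clock: 43.02
tool_pos: [0.5239, 0.3008, 0.2041]
eef_rot: [0.993, -0.095, 0.069, 0.006]
contact_force: [0.2, -1.2, -1.3]
opening: 1.006
finger_force: 0.0
```

```bash
python3 - <<'E'
from h import *
k=r.get_calibration("wrist");im=r.snapshot("wrist")
p=np.load("rack.npy");F,_=boxR(np.degrees(p[2]),0,20)
L=np.array([[.11,.03,0],[.11,-.03,0],[.084,.017,.028],[.084,-.017,.028],[0,.017,.028],[0,-.017,.028]])
print((proj(k,F.apply(L)+[p[0],p[1],.014])-[100,60]).round())
cv2.imwrite("pics/f.png",np.hstack([im[60:380,100:460],cv2.resize(r.snapshot("side")[140:340,130:400],(432,320))]))
E
```

```text
[[144.  39.]
 [219.  39.]
 [159.  81.]
 [204.  81.]
 [162. 174.]
 [200. 174.]]
```

View pics/f.png

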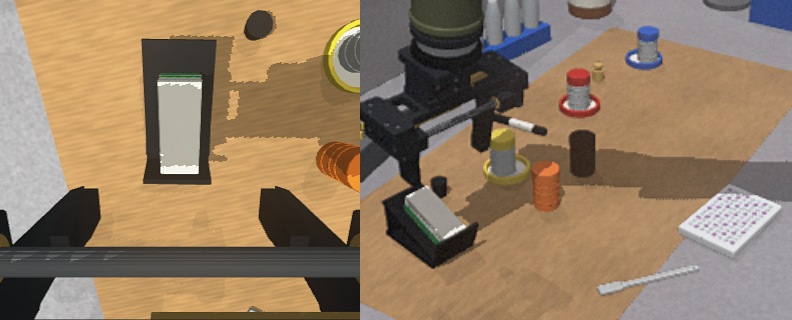

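The white box lies flush on the green one, centred at crop (180,125) as the model predicts. All three jars stand in their holders and the gripper is clear, so I'll hand it in.

```bash
python3 -c "
from plant import r
print(r.finish_job())"
```

```text
the job is handed in; nothing more can be done
None
```

I handed the job in at about 43 s: each jar is upright in the holder of its cap's colour, and the white box lies on the green one on the slope, against the backstop; the hand-in returned no verdict.

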